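Hold the parts washer's sprung lid at its vent mark

TASK

The parts washer on the bench must be vented: first take the thin copper lamp shade off its lid, gripping it lightly so that it is not dented, and stand it upright on the cork pad without dropping it. Then lift the washer's sprung lid until it is at the angle shown by the index arm on the washer's side, and finish while still holding it there with the fingers, for it shuts itself if let go. Leave the index arm and the other things on the bench where they are.

Things in the scene. Friction and masses are not known exactly. Their poses are not given: they have to be found in the camera images.
- washer: Steel parts washer, fixed: a tank 220 (x) by 240 (y) by 115 mm high, flat lid 12 mm thick on top, lid top 127 mm above the bench. Origin: centre of its underside, on the bench. x points from the handle side to the hinge side, y along the hinge, z up; place and yaw vary. On its +y side a quadrant rod (110 mm radius about the hinge, up to 100 mm above the lid) and the index arm stand out 30 mm.
- lid (a joint): Opening angle of the washer's lid, rad: 0 shut, growing as the handle edge is lifted. Hinged on the washer's far (+x) top edge. A spring and its weight shut it: 5 to 6 N straight up at the handle when just off its seat, about 9 N at 0.7 rad. It never stays open by itself. End of travel 1.3 rad.
- lid_hinge (a point): Middle of the lid's hinge axis, which runs along the washer's y: 110 mm from the washer's origin along its +x, 121 mm above the bench.
- lid_handle (a point): Middle of the lid's handle: a black round bar 12 mm thick, 80 mm between its posts, parallel to the hinge, axis 40 mm above the lid's top. Lid shut: 195 mm from the hinge axis towards -x of the washer, 46 mm above the hinge axis, 25 mm in from the lid's free edge. It turns with the lid about the hinge; being round it can turn between pads that pinch it across.
- index (a joint): Angle in rad shown by the index arm, measured as lid: the lid is at the mark when lid equals index. A dark steel bar with a round end knob on the washer's +y side, pivoting on the lid's hinge axis and kept by friction; a stud on the lid's side edge comes level with it at the mark. Do not shift it.
- index_tip (a point): Centre of the round end knob (20 mm across) of the index arm, 142 mm from the hinge axis, 141 mm out along the washer's +y from its middle plane.
- shade: Thin copper lamp shade, 60 to 130 g, standing rim down on the lid: a dome 80 mm across and 46 mm high, with an upright brass collar 24 mm in diameter on top, from 45 to 81 mm above the rim. Origin: centre of the rim plane, z up along the collar. It dents if the pads press it with more than 45 N each; a grip of 20 to 35 N carries it.
- shade_collar (a point): Point on the shade's axis, in the upper half of its collar, 68 mm above its rim: where to grip.
- pad: Flat square cork pad, 130 by 130 by 6 mm, fixed on the bench to the left or right of the washer. Origin: centre of its underside, on the bench; its top is 6 mm above.
- tray: Bystander: dark steel tray 120 by 120 by 30 mm, fixed, on the other side of the washer from the pad. Origin: centre of its underside.
- hammer: Bystander: hand hammer lying on the bench.
- tin: Bystander: plain metal tin, 56 mm across, 70 mm high, beyond the pad. Origin: centre of its underside.
- collar: Bystander: brass ring 48 mm across, 20 mm high, beyond the tray.
- wrench: Bystander: wrench lying on the bench.
- ferrule: Bystander: copper plug 28 mm across, 30 mm high, in the tray.
Not all that is in view belongs to the job. Of the things like the shade, leave any that is green; of the rest the smaller one is meant. There is more than one size of the pad; the one meant has the size given above.

How it is judged (in metres and radians):
On the way:
1. the shade stands upright on the cork pad, let go (horizontal distance between shade and pad below 0.045 m and z of shade in the frame of pad between 0.002 and 0.01 m and angle between shade's own z axis and vertical below 0.1 rad and linear speed of shade below 0.03 m/s and contact force between the fingers and shade below 0.1 N), for 0.2 s.
At the end, for the whole second after the job is handed in: The shade stands upright on the cork pad (its centre within 45 mm of the pad's), untouched, and the lid is held still by the fingers (over 2 N of contact) at the index arm's angle within 0.06 rad, through the last second (all of step 1 and angle between the x axis of lid_handle and the x axis of index_tip, either way round below 0.06 rad and contact force between the fingers and lid above 2 N and velocity of joint lid between -0.05 and 0.05 rad/s); the arm keeps its last pose, push and grip.
It fails at once if the shade is pressed hard enough to dent it (pads over 45 N each, 90 N in all) (contact force between the fingers and shade above 90 N).
It fails at once if the shade is dropped (faster than 0.5 m/s out of the fingers) (linear speed of shade above 0.5 m/s and contact force between the fingers and shade below 0.1 N).
It fails at once if the shade is tipped over (angle between shade's own z axis and vertical above 0.8 rad).
It fails at once if the index arm is shifted (distance of index_tip from where it was at the start of the episode above 0.012 m).
It fails at once if a bystander is moved more than 30 mm (distance of any of hammer, tin, collar, wrench, ferrule from where it was at the start of the episode above 0.03 m).
It also fails if it takes over 54 s, if anything falls off the work surface, if the arm or the gripper's body presses on something with over 40 N, if the wrist force passes 120 N, or if a joint passes its speed limit or range.

ROBOT

A 6-joint arm with a two-finger parallel gripper is mounted at the origin on the work surface. World frame = base frame: x ahead of the robot, y to its left, z up, the work surface at z = 0. Lengths are in m, angles in degrees, forces in N, time in s.
With the tool pointing down it reaches from about 0.275 to 0.75 m from the base axis. Payload 10.2 kg.
Tool frame: the origin (TCP) lies on the centre line of the jaws, within the pads' length; the fingertips stand 14 mm ahead of it and the grasp point (between the pads) lies 5 mm behind it (robot.tip_reach is the distance from the TCP to the fingertips, in m); z points along the fingers, y is the line along which they close (so a half turn about z gives the same grasp; the last joint's range is limited). The gripper opens to 85 mm and grips with 20 to 120 N. Pads are 22 mm wide; open, the fingers measure 114 mm over their backs; the gripper's body (76 mm by 85 mm) begins 54 mm behind the grasp point. The pads swing forward as they close: fully open they stand 13 mm farther back than shut.
Start: joints at [58.705, 17.928, 85.812, -0, 76.261, -12.8], TCP at [0.167, 0.498, 0.245] pointing down, gripper open.
Joint ranges: [-168.41, 168.41], [-55.51, 124.54], [10.69, 146.95], [-70.63, 250.63], [1, 178], [-165.06, 165.06]. Speed limits (degrees/s): [136.94, 136.94, 172.46, 180, 180, 180].

INTERFACE

Orientations are given as a 3x3 rotation matrix whose columns are the frame's x, y, z axes.
In Python, from bench import robot gives the robot as it stands.
- The arm moves only by the tool play_rows, never from a script. Its argument "series" is a list of rows, each an object of numbers: "tx", "ty", "tz": the shift along the tool's x, y, z in mm; "ax", "ay", "az": the turn, a rotation vector about the tool's x, y, z in degrees; "jaw": the finger opening in mm, from 0 to 85.4. In form: [{"tx": .., "ty": .., "tz": .., "ax": .., "ay": .., "az": .., "jaw": ..}, ...]. A call has 1 to 5 rows; each row is the pose to reach, as a shift and turn from the pose commanded when the call began, along the tool's axes at that moment; what a row does not reach only later rows make up. A row lasts 1/10 s, in which the tool goes at most 50 mm and 8.59 degrees, less where a joint would pass 70% of its speed; a pose out of reach is approached as far as the arm can. A call with a gripper value outside its range is refused whole. The fingers move at their own pace and stop on an object; the grip force is fixed at half the most. Time passes only in rows, so rows that repeat a pose let the fingers close. It gives the time, the measured TCP pose, the force, the opening and the grip force at its end, in the units of the state.
- robot.get_obs(): the state, without advancing time (a new reading comes with each control period).
- robot.read_camera(name): name is "scene" or "top" or "wrist"; returns a dict with "img" (480x640x3 uint8, red, green, blue), "depth" (480x640 float32, m along the optical axis (not along the pixel's ray), 0 where there is no reading), "fx", "fy", "cx", "cy" (pixels), "k1" (the pictures are not rectified: a ray, as slopes to the right and down, at radius r is drawn at 1 + k1 r^2 times it, then the intrinsics apply), "view" (4x4, takes a point from world to camera coordinates); the wrist camera has in their place "tool_from_camera" (4x4, takes a point from camera to tool coordinates, whose origin is the TCP and whose axes are the flange's). Camera axes: x right, y up, looking along -z (the intrinsics and any distortion apply to the point x, -y, -z); pixel columns grow to the right and rows downward; lengths in m; the calibration is good to about 2 mm. A picture is of the moment at which its call begins: read the wrist's pose just before it.
- robot.close_job(): hands the job in; it is judged then, once.
The state is a dict: "t": time; "joints": joint angles; "joint_vel": joint speeds; "joint_efforts": joint torques, N m; "position": TCP position; "ee_rot": TCP orientation; "ft_force": force on the tool from outside, world axes, zero at the start; "moment": the same for the moment, N m; "grip_width": finger opening in m; "gripper_force": force on a finger pad.
Only numpy, scipy, OpenCV 4.12 (cv2) and the standard library are available. Lean on these libraries where they do the work, as an engineer would, in place of code of your own. Each camera call takes 0.05 s, during which the arm holds its last target. There are 200 camera calls.

## Working session

There is one attempt and no reset: what is moved stays moved. The work goes in short steps, Python scripts to look and compute and a tool call to move; the robot and the scene stay as the last step left them, time stands still between calls to the robot, and variables do not carry over. Pictures are saved under pics/ and viewed, at most 10 in all, crops included, and the job is handed in when it is done.

Besides the shell and the picture viewer there is one more tool, called after "Request:" as name(argument=value, ...) on one line, values as JSON. play_rows: Moves the arm, as the interface text tells. Its arguments: {"type":"object","properties":{"series":{"type":"array"}},"required":["series"]}

```bash
ls; mkdir -p pics; cat > h.py <<'E'
import numpy as np,cv2
from bench import robot
def cam(n):
    o=robot.get_obs(); c=robot.read_camera(n)
    if n=="wrist":
        T=np.eye(4);T[:3,:3]=np.array(o["ee_rot"]);T[:3,3]=o["position"]
        c["c2w"]=T@np.array(c["tool_from_camera"])
    else: c["c2w"]=np.linalg.inv(np.array(c["view"]))
    return c
def save(c,f,crop=None,s=1):
    im=c["img"][:,:,::-1]
    if crop: x0,y0,x1,y1=crop; im=im[y0:y1,x0:x1]
    cv2.imwrite(f,cv2.resize(im,None,fx=s,fy=s,interpolation=cv2.INTER_CUBIC))
def slopes(c,u,v):
    K=np.array([[c["fx"],0,c["cx"]],[0,c["fy"],c["cy"]],[0,0,1.]])
    return cv2.undistortPoints(np.array([[[u,v]]],float),K,np.array([c["k1"],0,0,0.]))[0,0]
def ray(c,u,v):
    a,b=slopes(c,u,v); M=c["c2w"]
    return M[:3,3],M[:3,:3]@np.array([a,-b,-1.])
def onz(c,u,v,z):
    o,d=ray(c,u,v); return o+d*(z-o[2])/d[2]
def dep(c,u,v):
    o,d=ray(c,u,v); u,v=int(u),int(v); p=c["depth"][v-1:v+2,u-1:u+2]; p=p[p>0]
    return o+d*np.median(p) if p.size else None
def cloud(c):
    K=np.array([[c["fx"],0,c["cx"]],[0,c["fy"],c["cy"]],[0,0,1.]])
    g=np.dstack(np.meshgrid(np.arange(640),np.arange(480))).reshape(-1,1,2).astype(float)
    s=cv2.undistortPoints(g,K,np.array([c["k1"],0,0,0.]))[:,0]
    d=c["depth"].reshape(-1,1); P=np.hstack([s[:,:1],-s[:,1:],-np.ones_like(d)])*d
    M=c["c2w"]; return (P@M[:3,:3].T+M[:3,3]).reshape(480,640,3)
E
python3 - <<'E'
from h import *
import pickle
for n in("scene","top","wrist"):
    c=cam(n);save(c,f"pics/{n}0.png");pickle.dump(c,open(f"{n}0.pkl","wb"))
print(robot.get_obs())
E
```

```text
pics
{'t': 0.15, 'joints': array([ 5.87063834e+01,  1.79523098e+01,  8.58449641e+01, -6.83773620e-05,
        7.62625854e+01, -1.28000847e+01]), 'joint_vel': array([ 0.03249741, -0.07738174, -0.14084588,  0.06376714, -0.15905665,
       -0.0038655 ]), 'joint_efforts': array([ 1.75366386e-03, -4.12369895e+01, -2.59794849e+01, -1.17283248e-04,
        3.21068168e-03,  2.43226026e-05]), 'position': array([0.16643896, 0.49771407, 0.24485822]), 'ee_rot': array([[-9.48359498e-01,  3.17197052e-01, -5.41672451e-04],
       [ 3.17197431e-01,  9.48359105e-01, -8.93350150e-04],
       [ 2.30331966e-04, -1.01903421e-03, -9.99999454e-01]]), 'ft_force': array([-0.6977451 ,  0.18139075,  0.55376074]), 'moment': array([ 0.02520227, -0.00729688, -0.02369491]), 'gripper_force': 0.0, 'grip_width': 0.0852401997449605}
```

View pics/scene0.png

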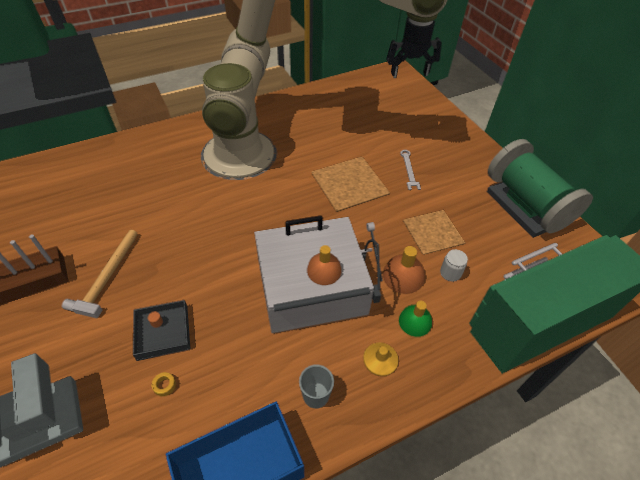

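View pics/top0.png

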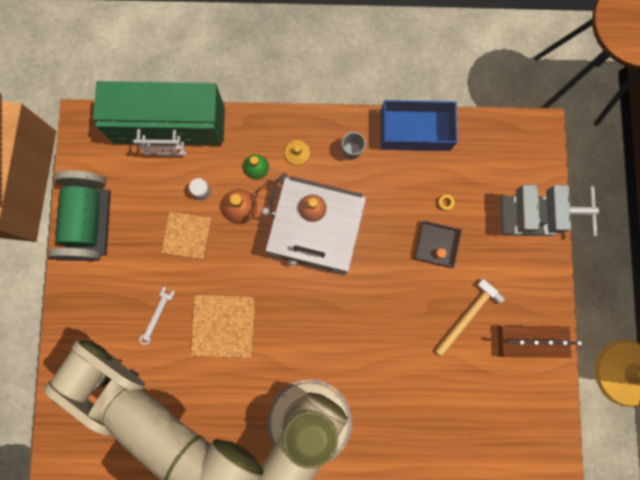

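The scene view shows the copper shade on the lid (324,266), a larger copper one on the bench (405,272), a green one (416,318) and a yellow one (380,360). There are two cork pads, at (350,183) and (434,231). The index arm is on the washer's left at about (375,255), with its knob near (371,228). I'll measure these next.

```bash
python3 - <<'E'
from h import *
import pickle
for n in("top","scene"):
    c=pickle.load(open(n+"0.pkl","rb"));P=cloud(c);im=c["img"];hsv=cv2.cvtColor(im,cv2.COLOR_RGB2HSV).astype(int)
    print(n,"cam",c["c2w"][:3,3].round(3),"k1",c["k1"])
    # lid: points at z .12-.135
    m=((abs(P[...,2]-.127)<.006)&(hsv[...,1]<60)&(P[...,0]>.2)&(P[...,0]<.8)&(abs(P[...,1])<.35)).astype(np.uint8)
    q=P[m>0][:,:2].astype(np.float32)*1000
    k,l,st,ce=cv2.connectedComponentsWithStats(m); i=1+st[1:,4].argmax(); q=P[l==i][:,:2].astype(np.float32)*1000
    print("lid",len(q),cv2.minAreaRect(q),st[i])
    # cork pads
    z=P[...,2]
    for nm,box in (("small",(160,205,215,265) if n=="top" else (400,205,470,258)),("big",(185,290,260,362) if n=="top" else (308,155,392,210))):
        x0,y0,x1,y1=box
        g=cv2.cvtColor(im,cv2.COLOR_RGB2HSV)[y0:y1,x0:x1]
        s=P[y0:y1,x0:x1]; print(nm,"zrange",np.percentile(s[...,2],[5,50,95]).round(4), "mid hsv",np.median(g[15:-15,15:-15].reshape(-1,3),0),"corner",g[1,1],g[-2,-2])
        mm=((s[...,2]>.003)&(s[...,2]<.02)).astype(np.uint8)
        mm=cv2.morphologyEx(mm,cv2.MORPH_OPEN,np.ones((5,5)))
        print(cv2.minAreaRect(s[mm>0][:,:2].astype(np.float32)*1000) if mm.sum()>50 else 0)
    # orange / tops
    for nm,(u,v) in (dict(lid=(312,207),big=(237,205),green=(256,166)) if n=="top" else dict(lid=(324,266),big=(405,272),green=(416,318))).items():
        s=P[v-35:v+35,u-30:u+30].reshape(-1,3);h=hsv[v-35:v+35,u-30:u+30].reshape(-1,3)
        cp=s[(h[:,0]<11)&(h[:,1]>150)] 
        print(nm,"z max",np.percentile(s[:,2],99.5).round(3))
    save(c,f"pics/{n}_crop.png",(200,150,380,280) if n=="top" else (240,190,480,350),4 if n=="top" else 3.3)
E
```

```text
top cam [0.27  0.019 1.793] k1 -0.012414535942244993
lid 4643 ((568.3134765625, 0.0654296875), (259.38604736328125, 223.4808349609375), 76.70413970947266) [ 266  177   98   94 4643]
small zrange [-0.0076  0.0014  0.0104] mid hsv [ 15. 152. 215.] corner [ 12 177 192] [ 12 178 195]
0
big zrange [-0.0063  0.0044  0.013 ] mid hsv [ 15. 152. 214.] corner [ 12 179 185] [ 12 178 195]
0
lid z max 0.211
big z max 0.2
green z max 0.215
scene cam [ 1.143 -0.292  1.   ] k1 0.03633146715710662
lid 7105 ((572.0872802734375, 1.602325439453125), (266.77642822265625, 230.05873107910156), 76.53461456298828) [ 254  217  120   94 7105]
small zrange [-0.0009  0.0052  0.0731] mid hsv [ 15. 149. 169.] corner [ 13 177 143] [ 13 179 144]
((542.8518676757812, 384.0016174316406), (135.48361206054688, 136.52212524414062), 82.8612060546875)
big zrange [-0.0007  0.0073  0.0131] mid hsv [ 15. 149. 168.] corner [ 13 175 156] [ 13 177 151]
((271.9044189453125, 263.6053161621094), (186.18399047851562, 191.5426483154297), 89.1965560913086)
lid z max 0.211
big z max 0.22
green z max 0.086
```

View pics/scene_crop.png

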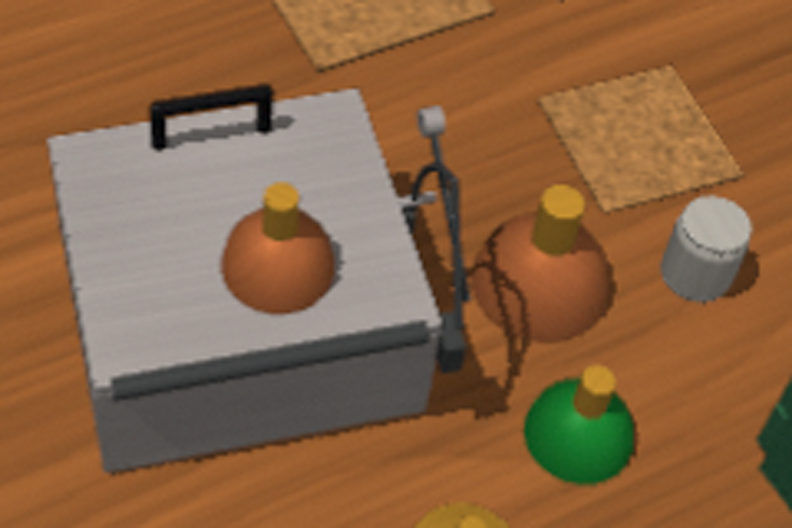

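View pics/top_crop.png

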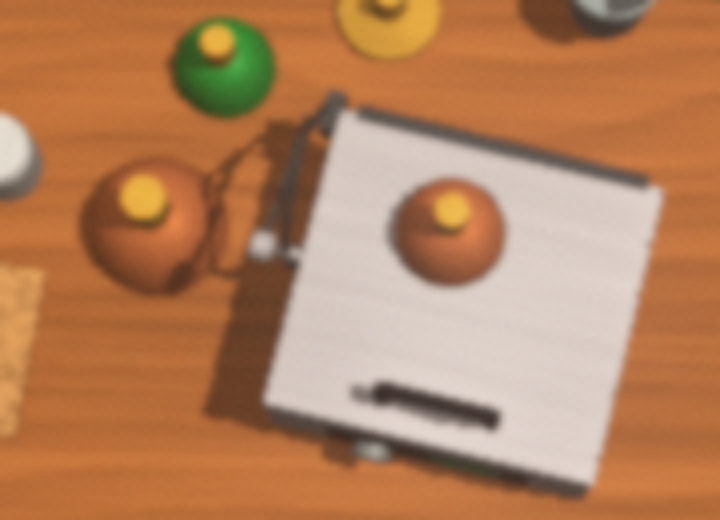

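The shade on the lid (scene 324,266; top 312,207) is copper and the smaller of the two copper ones, so it is the one meant. The larger copper one (top 237,205) and the green one (256,166) stay where they are. The pad meant is the one about 135 mm across, near (0.543, 0.384). The other measures about 190 mm. Next I'll triangulate the points I need.

```bash
cat >> h.py <<'E'
def tri(*uv):
    A=np.zeros((3,3));b=np.zeros(3)
    for c,u,v in uv:
        o,d=ray(c,u,v);d=d/np.linalg.norm(d);Q=np.eye(3)-np.outer(d,d);A+=Q;b+=Q@o
    p=np.linalg.solve(A,b)
    r=[np.linalg.norm(np.cross(p-o,d/np.linalg.norm(d))) for o,d in (ray(*x) for x in uv)]
    return p.round(4),np.round(r,4)
E
python3 - <<'E'
from h import *
import pickle
t=pickle.load(open("top0.pkl","rb"));s=pickle.load(open("scene0.pkl","rb"))
T=lambda x,y:(t,200+x/4-.4,150+y/4-.4)
S=lambda x,y:(s,240+x/3.3-.35,190+y/3.3-.35)
print("knob",tri(T(263,245),S(431,121)))
print("handle ends",tri(T(374,393),S(270,93)),tri(T(498,418),S(153,107)))
print("collar top lid",tri(T(453,210),S(281,194)))
# corners on z=.127: top: NL NR SR SL
for nm,p in dict(hL=T(344,105),hR=T(662,190),fR=T(592,492),fL=T(266,405)).items(): print(nm,onz(*p,.127).round(4))
for nm,p in dict(fR=S(48,140),fL=S(360,90),hL=S(437,322),hR=S(103,386)).items(): print("s",nm,onz(*p,.127).round(4))
# pad mask by colour in top & scene
for c,(x0,y0,x1,y1) in ((t,(155,205,220,265)),(s,(400,205,470,256))):
    g=cv2.cvtColor(c["img"],cv2.COLOR_RGB2HSV)[y0:y1,x0:x1]
    m=((g[...,0]>=14)&(g[...,1]<168)&(g[...,1]>80)).astype(np.uint8);m=cv2.morphologyEx(cv2.morphologyEx(m,cv2.MORPH_CLOSE,np.ones((5,5))),cv2.MORPH_OPEN,np.ones((7,7)))
    v,u=np.nonzero(m);q=np.array([onz(c,x0+a,y0+b,.006)[:2] for a,b in zip(u,v)],np.float32)*1000
    print("pad",cv2.minAreaRect(q))
E
```

```text
knob (array([0.5847, 0.1301, 0.1944]), array([0.0009, 0.0009]))
handle ends (array([0.4883, 0.0534, 0.162 ]), array([0.0011, 0.0011])) (array([ 0.4711, -0.0323,  0.1704]), array([0.001, 0.001]))
collar top lid (array([0.608 , 0.0011, 0.2099]), array([0.001, 0.001]))
hL [0.7009 0.0786 0.127 ]
hR [ 0.6424 -0.1503  0.127 ]
fR [ 0.4249 -0.1012  0.127 ]
fL [0.4828 0.1289 0.127 ]
s fR [ 0.4329 -0.1013  0.127 ]
s fL [0.488  0.1328 0.127 ]
s hL [0.6959 0.0796 0.127 ]
s hR [ 0.6449 -0.1446  0.127 ]
pad ((543.14892578125, 380.5262451171875), (131.00526428222656, 130.8453826904297), 81.95999908447266)
pad ((547.5711669921875, 380.1954345703125), (133.0636444091797, 138.93479919433594), 81.86199951171875)
```

Request:
play_rows(series=[{"tx": -39,"ty": -22,"tz": -17,"ax": 0,"ay": 0,"az": 0,"jaw": 85},{"tx": -78,"ty": -44,"tz": -34,"ax": 0,"ay": 0,"az": 0,"jaw": 85},{"tx": -117,"ty": -66,"tz": -51,"ax": 0,"ay": 0,"az": 0,"jaw": 85},{"tx": -156,"ty": -88,"tz": -68,"ax": 0,"ay": 0,"az": 0,"jaw": 85},{"tx": -195,"ty": -110,"tz": -85,"ax": 0,"ay": 0,"az": 0,"jaw": 85}])

```text
t: 0.65
position: [0.3173, 0.3302, 0.3309]
ee_rot: [[-0.948, 0.317, -0.0], [0.317, 0.948, -0.0], [0.0, -0.0, -1.0]]
ft_force: [0.7, -0.4, -0.5]
grip_width: 0.085
gripper_force: 0.0
```

Request:
play_rows(series=[{"tx": -39,"ty": -22,"tz": 0,"ax": 0,"ay": 0,"az": 0,"jaw": 70},{"tx": -78,"ty": -44,"tz": 0,"ax": 0,"ay": 0,"az": 0,"jaw": 60},{"tx": -117,"ty": -66,"tz": 0,"ax": 0,"ay": 0,"az": 0,"jaw": 50},{"tx": -156,"ty": -88,"tz": 0,"ax": 0,"ay": 0,"az": 0,"jaw": 50},{"tx": -195,"ty": -110,"tz": 0,"ax": 0,"ay": 0,"az": 0,"jaw": 50}])

```text
t: 1.15
position: [0.4675, 0.1639, 0.3302]
ee_rot: [[-0.948, 0.317, -0.0], [0.317, 0.948, 0.0], [0.0, 0.0, -1.0]]
ft_force: [0.7, -0.1, 0.4]
grip_width: 0.0497
gripper_force: 0.0
```

Request:
play_rows(series=[{"tx": -39,"ty": -22,"tz": 0,"ax": 0,"ay": 0,"az": 0,"jaw": 50},{"tx": -78,"ty": -44,"tz": 0,"ax": 0,"ay": 0,"az": 0,"jaw": 50},{"tx": -117,"ty": -66,"tz": 0,"ax": 0,"ay": 0,"az": 0,"jaw": 50},{"tx": -130,"ty": -90,"tz": 0,"ax": 0,"ay": 0,"az": 0,"jaw": 50},{"tx": -130,"ty": -90,"tz": 0,"ax": 0,"ay": 0,"az": 0,"jaw": 50}])

```text
t: 1.65
position: [0.562, 0.036, 0.3292]
ee_rot: [[-0.947, 0.321, -0.002], [0.321, 0.947, -0.0], [0.002, -0.001, -1.0]]
ft_force: [-1.2, 0.2, 0.2]
grip_width: 0.0497
gripper_force: 0.0
```

```bash
python3 - <<'E'
from h import *
import pickle
c=cam("wrist");save(c,"pics/w1.png");pickle.dump(c,open("w1.pkl","wb"));print(np.array(c["tool_from_camera"]).round(3));o=robot.get_obs();print(o["position"],o["t"],o["joints"])
E
```

```text
[[ 0.001  0.965  0.263  0.067]
 [ 1.    -0.001  0.     0.001]
 [ 0.001  0.263 -0.965 -0.129]
 [ 0.     0.     0.     1.   ]]
[0.56153358 0.03779006 0.32962904] 1.7 [-8.07785854e+00  2.05016298e+01  6.98548271e+01  4.99609063e-03
  8.97184660e+01 -7.94467333e+01]
```

View pics/w1.png

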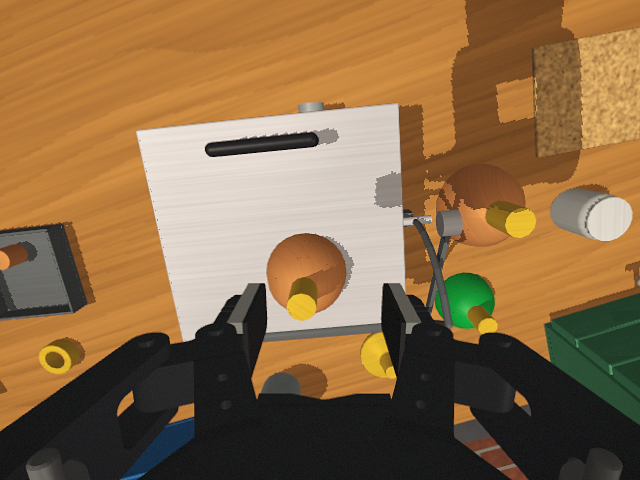

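The wrist view shows the shade's collar top at (302,305), the index knob at (450,223), and the handle from (210,149) to (315,140). The jaws are open around where the collar will be.

```bash
python3 - <<'E'
from h import *
import pickle
c=pickle.load(open("w1.pkl","rb"));t=pickle.load(open("top0.pkl","rb"));s=pickle.load(open("scene0.pkl","rb"))
print("collar",onz(c,302,307,.208),dep(c,302,307))
print("handle",onz(c,211,149,.170),onz(c,313,140,.170))
T=lambda x,y:(t,200+x/4-.4,150+y/4-.4)
S=lambda x,y:(s,240+x/3.3-.35,190+y/3.3-.35)
k=tri(T(263,245),S(431,121),(c,449,223));print("knob",k,dep(c,449,223))
for nm,z,L in(("lid",.127,[(138,131),(398,104),(406,325)]),):
    for p in L: print(onz(c,*p,z).round(4))
print("dome rim extents",onz(c,267,275,.135),onz(c,346,275,.135))
E
```

```text
collar [0.6094061  0.00277771 0.208     ] [0.60954402 0.00270824 0.20768744]
handle [ 0.47316252 -0.02841937  0.17      ] [0.4927973  0.05099141 0.17      ]
knob (array([0.5847, 0.1303, 0.1946]), array([0.0011, 0.0007, 0.0004])) [0.58243535 0.12868855 0.20210007]
[ 0.433  -0.0982  0.127 ]
[0.4867 0.1316 0.127 ]
[0.6995 0.0813 0.127 ]
dome rim extents [ 0.59824535 -0.03453099  0.135     ] [0.62300388 0.03904026 0.135     ]
```

Request:
play_rows(series=[{"tx": -40,"ty": -13,"tz": 0,"ax": 0,"ay": 0,"az": 0,"jaw": 55},{"tx": -57,"ty": -19,"tz": 10,"ax": 0,"ay": 0,"az": 0,"jaw": 55},{"tx": -57,"ty": -19,"tz": 40,"ax": 0,"ay": 0,"az": 0,"jaw": 55},{"tx": -57,"ty": -19,"tz": 70,"ax": 0,"ay": 0,"az": 0,"jaw": 55},{"tx": -57,"ty": -19,"tz": 90,"ax": 0,"ay": 0,"az": 0,"jaw": 55}])

```text
t: 2.2
position: [0.6085, 0.0043, 0.2382]
ee_rot: [[-0.949, 0.316, -0.002], [0.316, 0.949, 0.001], [0.003, -0.0, -1.0]]
ft_force: [0.6, 0.1, 1.4]
grip_width: 0.0552
gripper_force: 0.0
```

```bash
python3 - <<'E'
from h import *
c=cam("wrist");save(c,"pics/w2.png",(160,120,480,460),1.7);o=robot.get_obs();print(o["position"],o["grip_width"])
h=cv2.cvtColor(c["img"],cv2.COLOR_RGB2HSV);P=cloud(c)
m=(h[...,0]>18)&(h[...,0]<30)&(h[...,1]>150)&(P[...,2]>.203)&(P[...,2]<.213)&(abs(P[...,0]-.609)<.03)&(abs(P[...,1])<.03)
v,u=np.nonzero(m);print(m.sum(),u.mean(),v.mean(),P[m].mean(0),P[m].min(0),P[m].max(0))
E
```

```text
[0.60771898 0.00440181 0.23540926] 0.054943960058451556
1727 318.28720324261724 287.01215981470756 [0.6084671  0.00231228 0.20748399] [ 0.59769471 -0.00932275  0.20311777] [0.62076496 0.01348805 0.20990352]
```

View pics/w2.png

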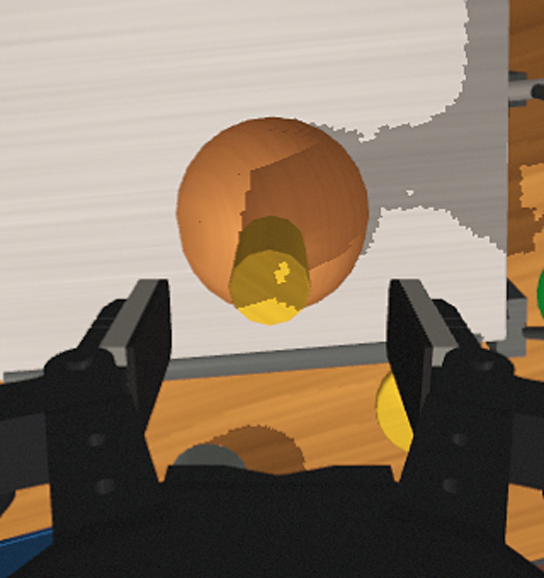

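The collar is between the open jaws, about 2 mm off centre, so I'll correct that and go down.

Request:
play_rows(series=[{"tx": -1,"ty": -2,"tz": 15,"ax": 0,"ay": 0,"az": 0,"jaw": 50},{"tx": -1,"ty": -2,"tz": 30,"ax": 0,"ay": 0,"az": 0,"jaw": 45},{"tx": -1,"ty": -2,"tz": 40,"ax": 0,"ay": 0,"az": 0,"jaw": 40},{"tx": -1,"ty": -2,"tz": 42,"ax": 0,"ay": 0,"az": 0,"jaw": 35},{"tx": -1,"ty": -2,"tz": 42,"ax": 0,"ay": 0,"az": 0,"jaw": 30}])

```text
t: 2.75
position: [0.6098, 0.001, 0.1988]
ee_rot: [[-0.948, 0.317, 0.0], [0.317, 0.948, -0.0], [-0.0, 0.0, -1.0]]
ft_force: [-0.1, 0.7, 0.2]
grip_width: 0.0296
gripper_force: 0.0
```

Request:
play_rows(series=[{"tx": 0,"ty": 0,"tz": 0,"ax": 0,"ay": 0,"az": 0,"jaw": 28},{"tx": 0,"ty": 0,"tz": 0,"ax": 0,"ay": 0,"az": 0,"jaw": 27}])

```text
t: 2.95
position: [0.6099, 0.0007, 0.1991]
ee_rot: [[-0.948, 0.317, 0.001], [0.317, 0.948, -0.0], [-0.001, 0.0, -1.0]]
ft_force: [-0.9, -0.5, -0.4]
grip_width: 0.027
gripper_force: 0.0
```

Request:
play_rows(series=[{"tx": 0,"ty": 0,"tz": 5,"ax": 0,"ay": 0,"az": 0,"jaw": 26},{"tx": 0,"ty": 0,"tz": 5,"ax": 0,"ay": 0,"az": 0,"jaw": 25},{"tx": 0,"ty": 0,"tz": 5,"ax": 0,"ay": 0,"az": 0,"jaw": 24.4}])

```text
t: 3.25
position: [0.6096, 0.0007, 0.1931]
ee_rot: [[-0.948, 0.317, -0.0], [0.317, 0.948, 0.0], [0.0, 0.0, -1.0]]
ft_force: [-0.7, 0.1, -0.9]
grip_width: 0.0243
gripper_force: 0.2
```

Request:
play_rows(series=[{"tx": 0,"ty": 0,"tz": 0,"ax": 0,"ay": 0,"az": 0,"jaw": 24}])

```text
t: 3.35
position: [0.6097, 0.0006, 0.1933]
ee_rot: [[-0.948, 0.317, 0.0], [0.317, 0.948, 0.0], [-0.0, 0.0, -1.0]]
ft_force: [0.4, 0.2, -0.7]
grip_width: 0.0243
gripper_force: 0.2
```

Request:
play_rows(series=[{"tx": 0,"ty": 0,"tz": 0,"ax": 0,"ay": 0,"az": 0,"jaw": 23.7}])

```text
t: 3.45
position: [0.6097, 0.0006, 0.1933]
ee_rot: [[-0.948, 0.317, -0.0], [0.317, 0.948, -0.0], [0.0, -0.0, -1.0]]
ft_force: [0.0, 0.2, -1.1]
grip_width: 0.0236
gripper_force: 4.6
```

Request:
play_rows(series=[{"tx": 0,"ty": 0,"tz": 0,"ax": 0,"ay": 0,"az": 0,"jaw": 23.4}])

```text
t: 3.55
position: [0.6097, 0.0006, 0.1933]
ee_rot: [[-0.948, 0.317, 0.0], [0.317, 0.948, -0.0], [-0.0, -0.0, -1.0]]
ft_force: [-0.4, 1.3, -1.0]
grip_width: 0.0237
gripper_force: 10.1
```

Request:
play_rows(series=[{"tx": 0,"ty": 0,"tz": 0,"ax": 0,"ay": 0,"az": 0,"jaw": 23.1}])

```text
t: 3.65
position: [0.6097, 0.0006, 0.1933]
ee_rot: [[-0.948, 0.317, 0.0], [0.317, 0.948, -0.0], [-0.0, -0.0, -1.0]]
ft_force: [0.1, 0.2, -0.6]
grip_width: 0.0233
gripper_force: 15.9
```

Request:
play_rows(series=[{"tx": 0,"ty": 0,"tz": 0,"ax": 0,"ay": 0,"az": 0,"jaw": 22.8},{"tx": 0,"ty": 0,"tz": 0,"ax": 0,"ay": 0,"az": 0,"jaw": 22.5}])

```text
t: 3.85
position: [0.6097, 0.0007, 0.1934]
ee_rot: [[-0.948, 0.317, 0.0], [0.317, 0.948, -0.0], [-0.0, 0.0, -1.0]]
ft_force: [0.8, 0.7, 0.0]
grip_width: 0.0234
gripper_force: 28.3
```

Request:
play_rows(series=[{"tx": 0,"ty": 0,"tz": -4,"ax": 0,"ay": 0,"az": 0,"jaw": 22.5},{"tx": 0,"ty": 0,"tz": -15,"ax": 0,"ay": 0,"az": 0,"jaw": 22.5}])

```text
t: 4.05
position: [0.6093, 0.0007, 0.208]
ee_rot: [[-0.948, 0.317, -0.002], [0.317, 0.948, 0.0], [0.002, -0.0, -1.0]]
ft_force: [0.6, 0.4, -1.1]
grip_width: 0.0233
gripper_force: 28.2
```

Request:
play_rows(series=[{"tx": 0,"ty": 0,"tz": -20,"ax": 0,"ay": 0,"az": 0,"jaw": 22.5},{"tx": 0,"ty": 0,"tz": -45,"ax": 0,"ay": 0,"az": 0,"jaw": 22.5},{"tx": 0,"ty": 0,"tz": -70,"ax": 0,"ay": 0,"az": 0,"jaw": 22.5},{"tx": 0,"ty": 0,"tz": -95,"ax": 0,"ay": 0,"az": 0,"jaw": 22.5},{"tx": 5,"ty": 10,"tz": -120,"ax": 0,"ay": 0,"az": 0,"jaw": 22.5}])

```text
t: 4.55
position: [0.608, 0.0109, 0.3302]
ee_rot: [[-0.948, 0.319, 0.001], [0.319, 0.948, -0.001], [-0.001, -0.0, -1.0]]
ft_force: [0.6, 0.5, -1.5]
grip_width: 0.0232
gripper_force: 28.2
```

Request:
play_rows(series=[{"tx": 12,"ty": 22,"tz": -5,"ax": 0,"ay": 0,"az": 0,"jaw": 22.5},{"tx": 26,"ty": 49,"tz": -5,"ax": 0,"ay": 0,"az": 0,"jaw": 22.5},{"tx": 42,"ty": 79,"tz": -5,"ax": 0,"ay": 0,"az": 0,"jaw": 22.5},{"tx": 58,"ty": 109,"tz": -5,"ax": 0,"ay": 0,"az": 0,"jaw": 22.5},{"tx": 74,"ty": 139,"tz": -5,"ax": 0,"ay": 0,"az": 0,"jaw": 22.5}])

```text
t: 5.05
position: [0.5816, 0.1682, 0.3344]
ee_rot: [[-0.948, 0.317, 0.001], [0.317, 0.948, 0.0], [-0.001, 0.0, -1.0]]
ft_force: [0.3, 0.2, -1.0]
grip_width: 0.0232
gripper_force: 28.2
```

Request:
play_rows(series=[{"tx": 16,"ty": 30,"tz": 0,"ax": 0,"ay": 0,"az": 0,"jaw": 22.5},{"tx": 32,"ty": 60,"tz": 0,"ax": 0,"ay": 0,"az": 0,"jaw": 22.5},{"tx": 48,"ty": 90,"tz": 0,"ax": 0,"ay": 0,"az": 0,"jaw": 22.5},{"tx": 64,"ty": 120,"tz": 0,"ax": 0,"ay": 0,"az": 0,"jaw": 22.5},{"tx": 80,"ty": 150,"tz": 0,"ax": 0,"ay": 0,"az": 0,"jaw": 22.5}])

```text
t: 5.55
position: [0.5533, 0.3359, 0.3344]
ee_rot: [[-0.948, 0.317, 0.001], [0.317, 0.948, 0.0], [-0.001, 0.001, -1.0]]
ft_force: [1.2, 0.4, 0.1]
grip_width: 0.0233
gripper_force: 28.2
```

Request:
play_rows(series=[{"tx": 12,"ty": 24,"tz": 0,"ax": 0,"ay": 0,"az": 0,"jaw": 22.5},{"tx": 21,"ty": 40,"tz": 15,"ax": 0,"ay": 0,"az": 0,"jaw": 22.5},{"tx": 22,"ty": 41,"tz": 40,"ax": 0,"ay": 0,"az": 0,"jaw": 22.5},{"tx": 22,"ty": 41,"tz": 65,"ax": 0,"ay": 0,"az": 0,"jaw": 22.5},{"tx": 22,"ty": 41,"tz": 85,"ax": 0,"ay": 0,"az": 0,"jaw": 22.5}])

```text
t: 6.05
position: [0.5455, 0.3801, 0.246]
ee_rot: [[-0.948, 0.317, -0.002], [0.317, 0.948, -0.001], [0.001, -0.002, -1.0]]
ft_force: [0.7, 0.1, -0.6]
grip_width: 0.023
gripper_force: 28.2
```

Request:
play_rows(series=[{"tx": 0,"ty": 0,"tz": 30,"ax": 0,"ay": 0,"az": 0,"jaw": 22.5},{"tx": 0,"ty": 0,"tz": 65,"ax": 0,"ay": 0,"az": 0,"jaw": 22.5},{"tx": 0,"ty": 0,"tz": 100,"ax": 0,"ay": 0,"az": 0,"jaw": 22.5},{"tx": 0,"ty": 0,"tz": 135,"ax": 0,"ay": 0,"az": 0,"jaw": 22.5},{"tx": 0,"ty": 0,"tz": 155,"ax": 0,"ay": 0,"az": 0,"jaw": 22.5}])

```text
t: 6.55
position: [0.5446, 0.3794, 0.0896]
ee_rot: [[-0.948, 0.318, -0.004], [0.318, 0.948, -0.002], [0.003, -0.003, -1.0]]
ft_force: [0.2, -0.5, -1.6]
grip_width: 0.0232
gripper_force: 28.2
```

Request:
play_rows(series=[{"tx": 0,"ty": 0,"tz": 5,"ax": 0,"ay": 0,"az": 0,"jaw": 22.5},{"tx": 0,"ty": 0,"tz": 10,"ax": 0,"ay": 0,"az": 0,"jaw": 22.5},{"tx": 0,"ty": 0,"tz": 10,"ax": 0,"ay": 0,"az": 0,"jaw": 22.5}])

```text
t: 6.85
position: [0.5462, 0.3804, 0.0838]
ee_rot: [[-0.948, 0.317, 0.001], [0.317, 0.948, 0.0], [-0.001, 0.001, -1.0]]
ft_force: [-0.0, -0.8, -1.6]
grip_width: 0.0232
gripper_force: 28.2
```

Next, about 11 mm down to touch.

Request:
play_rows(series=[{"tx": 0,"ty": 0,"tz": 5,"ax": 0,"ay": 0,"az": 0,"jaw": 22.5},{"tx": 0,"ty": 0,"tz": 9,"ax": 0,"ay": 0,"az": 0,"jaw": 22.5},{"tx": 0,"ty": 0,"tz": 10,"ax": 0,"ay": 0,"az": 0,"jaw": 22.5}])

```text
t: 7.15
position: [0.5458, 0.3804, 0.0731]
ee_rot: [[-0.948, 0.317, -0.0], [0.317, 0.948, -0.0], [0.0, -0.0, -1.0]]
ft_force: [-0.4, -0.8, -1.3]
grip_width: 0.023
gripper_force: 28.2
```

Request:
play_rows(series=[{"tx": 0,"ty": 0,"tz": 1,"ax": 0,"ay": 0,"az": 0,"jaw": 22.5},{"tx": 0,"ty": 0,"tz": 1,"ax": 0,"ay": 0,"az": 0,"jaw": 22.5}])

```text
t: 7.35
position: [0.546, 0.3805, 0.0725]
ee_rot: [[-0.948, 0.317, 0.0], [0.317, 0.948, 0.0], [-0.0, 0.0, -1.0]]
ft_force: [0.3, -0.4, 0.2]
grip_width: 0.0232
gripper_force: 28.2
```

Request:
play_rows(series=[{"tx": 0,"ty": 0,"tz": 0.5,"ax": 0,"ay": 0,"az": 0,"jaw": 22.5},{"tx": 0,"ty": 0,"tz": 0.5,"ax": 0,"ay": 0,"az": 0,"jaw": 22.5}])

```text
t: 7.55
position: [0.546, 0.3806, 0.0725]
ee_rot: [[-0.948, 0.317, 0.001], [0.317, 0.948, 0.0], [-0.001, 0.0, -1.0]]
ft_force: [-1.3, -1.2, 5.5]
grip_width: 0.023
gripper_force: 28.7
```

Contact shows as 5.5 N upward. I'll let go gradually and withdraw upward.

Request:
play_rows(series=[{"tx": 0,"ty": 0,"tz": 0,"ax": 0,"ay": 0,"az": 0,"jaw": 23.5},{"tx": 0,"ty": 0,"tz": 0,"ax": 0,"ay": 0,"az": 0,"jaw": 25},{"tx": 0,"ty": 0,"tz": 0,"ax": 0,"ay": 0,"az": 0,"jaw": 30},{"tx": 0,"ty": 0,"tz": 0,"ax": 0,"ay": 0,"az": 0,"jaw": 40},{"tx": 0,"ty": 0,"tz": 0,"ax": 0,"ay": 0,"az": 0,"jaw": 48}])

```text
t: 8.05
position: [0.5459, 0.3805, 0.0716]
ee_rot: [[-0.948, 0.317, -0.0], [0.317, 0.948, -0.0], [0.0, -0.0, -1.0]]
ft_force: [0.2, 0.2, 0.4]
grip_width: 0.0477
gripper_force: 0.0
```

Request:
play_rows(series=[{"tx": 0,"ty": 0,"tz": -10,"ax": 0,"ay": 0,"az": 0,"jaw": 50},{"tx": 0,"ty": 0,"tz": -30,"ax": 0,"ay": 0,"az": 0,"jaw": 50},{"tx": 0,"ty": 0,"tz": -60,"ax": 0,"ay": 0,"az": 0,"jaw": 50},{"tx": 0,"ty": 0,"tz": -100,"ax": 0,"ay": 0,"az": 0,"jaw": 50},{"tx": 0,"ty": 0,"tz": -145,"ax": 0,"ay": 0,"az": 0,"jaw": 50}])

```text
t: 8.55
position: [0.5455, 0.3803, 0.2184]
ee_rot: [[-0.948, 0.317, -0.001], [0.317, 0.948, -0.0], [0.001, -0.001, -1.0]]
ft_force: [0.4, 0.1, -0.7]
grip_width: 0.0496
gripper_force: 0.0
```

Request:
play_rows(series=[{"tx": 0,"ty": 0,"tz": -45,"ax": 0,"ay": 0,"az": 0,"jaw": 50},{"tx": 0,"ty": 0,"tz": -90,"ax": 0,"ay": 0,"az": 0,"jaw": 50},{"tx": 0,"ty": 0,"tz": -115,"ax": 0,"ay": 0,"az": 0,"jaw": 50},{"tx": 0,"ty": 0,"tz": -115,"ax": 0,"ay": 0,"az": 0,"jaw": 50}])

```text
t: 8.95
position: [0.5463, 0.3807, 0.3371]
ee_rot: [[-0.948, 0.317, 0.008], [0.317, 0.948, 0.004], [-0.006, 0.006, -1.0]]
ft_force: [-1.3, 0.5, -0.4]
grip_width: 0.0499
gripper_force: 0.0
```

```bash
python3 - <<'E'
from h import *
o=robot.get_obs();c=cam("scene");save(c,"pics/s2.png",(250,130,510,350),3);print(o["position"],o["joints"])
E
```

```text
[0.54628593 0.38071548 0.33708007] [ 2.48141999e+01  3.54651055e+01  4.61184422e+01  4.03811785e-04
  9.79304988e+01 -4.66947656e+01]
```

View pics/s2.png

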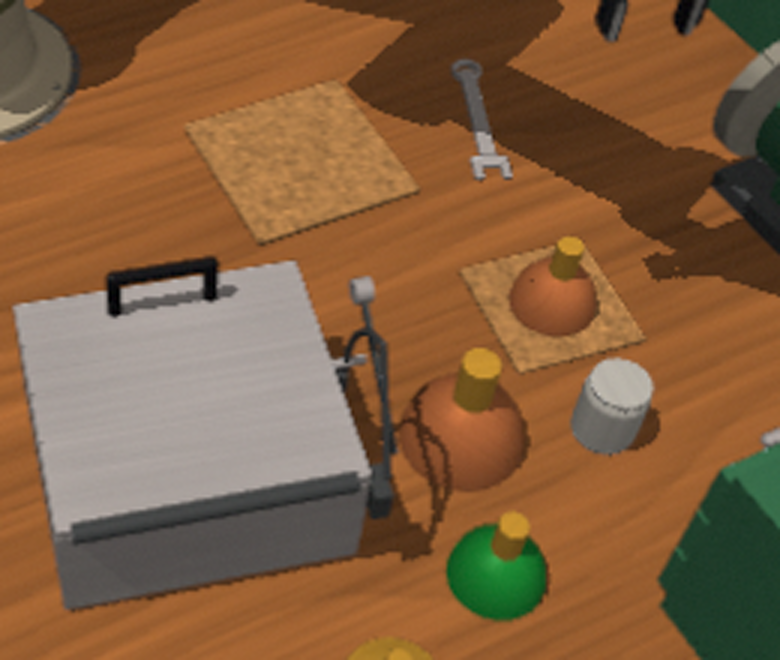

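The shade stands upright in the middle of the small pad, at crop (555,295), and everything else is undisturbed. Next is the handle: I'll turn about 85° on the way over.

Request:
play_rows(series=[{"tx": -6,"ty": -37,"tz": 0,"ax": 0,"ay": 0,"az": 8.4,"jaw": 50},{"tx": -12,"ty": -74,"tz": 0,"ax": 0,"ay": 0,"az": 16.8,"jaw": 50},{"tx": -17,"ty": -111,"tz": 0,"ax": 0,"ay": 0,"az": 25.2,"jaw": 50},{"tx": -23,"ty": -148,"tz": 0,"ax": 0,"ay": 0,"az": 33.6,"jaw": 50},{"tx": -29,"ty": -185,"tz": 0,"ax": 0,"ay": 0,"az": 42,"jaw": 50}])

```text
t: 9.5
position: [0.5137, 0.1944, 0.3305]
ee_rot: [[-0.487, 0.873, -0.002], [0.873, 0.487, -0.0], [0.001, -0.002, -1.0]]
ft_force: [0.2, -1.4, 0.0]
grip_width: 0.0502
gripper_force: 0.0
```

Request:
play_rows(series=[{"tx": -29,"ty": -24,"tz": 0,"ax": 0,"ay": 0,"az": 8.5,"jaw": 50},{"tx": -58,"ty": -47,"tz": 0,"ax": 0,"ay": 0,"az": 17,"jaw": 50},{"tx": -87,"ty": -71,"tz": 0,"ax": 0,"ay": 0,"az": 25.5,"jaw": 50},{"tx": -116,"ty": -94,"tz": 0,"ax": 0,"ay": 0,"az": 34,"jaw": 50},{"tx": -145,"ty": -118,"tz": 0,"ax": 0,"ay": 0,"az": 42.5,"jaw": 50}])

```text
t: 10.0
position: [0.4824, 0.0103, 0.3307]
ee_rot: [[0.231, 0.973, -0.002], [0.973, -0.231, 0.001], [0.0, -0.002, -1.0]]
ft_force: [0.1, 0.2, 0.4]
grip_width: 0.0501
gripper_force: 0.0
```

Request:
play_rows(series=[{"tx": 0,"ty": 0,"tz": 40,"ax": 0,"ay": 0,"az": 0.5,"jaw": 45},{"tx": 0,"ty": 0,"tz": 75,"ax": 0,"ay": 0,"az": 0.5,"jaw": 40},{"tx": 0,"ty": 0,"tz": 95,"ax": 0,"ay": 0,"az": 0.5,"jaw": 40},{"tx": 0,"ty": 0,"tz": 95,"ax": 0,"ay": 0,"az": 0.5,"jaw": 40}])

```text
t: 10.4
position: [0.4817, 0.0118, 0.2336]
ee_rot: [[0.234, 0.972, -0.007], [0.972, -0.234, 0.002], [-0.0, -0.007, -1.0]]
ft_force: [-0.8, 0.0, -0.2]
grip_width: 0.0403
gripper_force: 0.0
```

```bash
python3 - <<'E'
from h import *
o=robot.get_obs();c=cam("wrist");save(c,"pics/w3.png",s=1);print(o["position"],o["ee_rot"].round(3))
P=cloud(c)
print(c["img"].shape)
E
```

```text
[0.4816625  0.0117991  0.23357638] [[ 0.234  0.972 -0.007]
 [ 0.972 -0.234  0.002]
 [-0.    -0.007 -1.   ]]
(480, 640, 3)
```

View pics/w3.png

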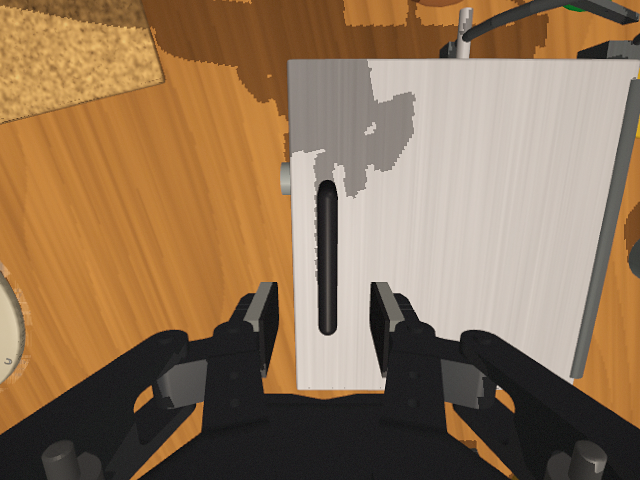

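The wrist view shows the handle bar upright in the picture, at column 327 between rows 182 and 333. It is parallel to the pads and between them.

```bash
python3 - <<'E'
from h import *
c=cam("wrist");o=robot.get_obs();R=o["ee_rot"];p=o["position"]
a=onz(c,327,185,.172);b=onz(c,327,330,.172);print(a,b,(a+b)/2,p,R.T@((a+b)/2-p))
E
```

```text
[0.49454005 0.05581342 0.172     ] [ 0.47421237 -0.0302522   0.172     ] [0.48437621 0.01278061 0.172     ] [0.48333573 0.01156629 0.2370394 ] [0.00142615 0.00075958 0.06503898]
```

Request:
play_rows(series=[{"tx": 1,"ty": 1,"tz": 25,"ax": 0,"ay": 0,"az": 0,"jaw": 40},{"tx": 1,"ty": 1,"tz": 50,"ax": 0,"ay": 0,"az": 0,"jaw": 36},{"tx": 1,"ty": 1,"tz": 68,"ax": 0,"ay": 0,"az": 0,"jaw": 32},{"tx": 1,"ty": 1,"tz": 75,"ax": 0,"ay": 0,"az": 0,"jaw": 28},{"tx": 1,"ty": 1,"tz": 75,"ax": 0,"ay": 0,"az": 0,"jaw": 24}])

```text
t: 11.0
position: [0.4848, 0.0123, 0.1622]
ee_rot: [[0.233, 0.972, 0.0], [0.972, -0.233, -0.0], [-0.0, 0.0, -1.0]]
ft_force: [-0.2, -0.3, -0.2]
grip_width: 0.0239
gripper_force: 0.0
```

Request:
play_rows(series=[{"tx": 0,"ty": 0,"tz": 0,"ax": 0,"ay": 0,"az": 0,"jaw": 18},{"tx": 0,"ty": 0,"tz": 0,"ax": 0,"ay": 0,"az": 0,"jaw": 12},{"tx": 0,"ty": 0,"tz": 0,"ax": 0,"ay": 0,"az": 0,"jaw": 9},{"tx": 0,"ty": 0,"tz": 0,"ax": 0,"ay": 0,"az": 0,"jaw": 8},{"tx": 0,"ty": 0,"tz": 0,"ax": 0,"ay": 0,"az": 0,"jaw": 8}])

```text
t: 11.5
position: [0.4834, 0.0127, 0.1627]
ee_rot: [[0.233, 0.973, -0.003], [0.973, -0.233, 0.0], [-0.0, -0.003, -1.0]]
ft_force: [-10.1, 1.5, 5.8]
grip_width: 0.0101
gripper_force: 58.5
```

Request:
play_rows(series=[{"tx": 0,"ty": 1,"tz": -8,"ax": 0,"ay": 0,"az": 0,"jaw": 8},{"tx": 0,"ty": 4,"tz": -17,"ax": 0,"ay": 0,"az": 0,"jaw": 8},{"tx": 0,"ty": 7,"tz": -25,"ax": 0,"ay": 0,"az": 0,"jaw": 8},{"tx": 0,"ty": 10,"tz": -33,"ax": 0,"ay": 0,"az": 0,"jaw": 8},{"tx": 0,"ty": 10,"tz": -33,"ax": 0,"ay": 0,"az": 0,"jaw": 8}])

```text
t: 12.0
position: [0.4935, 0.0103, 0.1959]
ee_rot: [[0.233, 0.972, -0.003], [0.972, -0.233, 0.001], [-0.0, -0.003, -1.0]]
ft_force: [-10.2, 2.5, -2.3]
grip_width: 0.0099
gripper_force: 58.7
```

Request:
play_rows(series=[{"tx": 0,"ty": 4,"tz": -8,"ax": 0,"ay": 0,"az": 0,"jaw": 8},{"tx": 0,"ty": 8,"tz": -16,"ax": 0,"ay": 0,"az": 0,"jaw": 8},{"tx": 0,"ty": 12,"tz": -23,"ax": 0,"ay": 0,"az": 0,"jaw": 8},{"tx": 0,"ty": 16.5,"tz": -31,"ax": 0,"ay": 0,"az": 0,"jaw": 8},{"tx": 0,"ty": 16.5,"tz": -31,"ax": 0,"ay": 0,"az": 0,"jaw": 8}])

```text
t: 12.5
position: [0.509, 0.0066, 0.2271]
ee_rot: [[0.233, 0.972, -0.005], [0.972, -0.233, 0.001], [-0.0, -0.005, -1.0]]
ft_force: [-15.5, 2.8, 0.4]
grip_width: 0.0097
gripper_force: 58.8
```

Request:
play_rows(series=[{"tx": 0,"ty": 5,"tz": -7,"ax": 0,"ay": 0,"az": 0,"jaw": 8},{"tx": 0,"ty": 10,"tz": -14,"ax": 0,"ay": 0,"az": 0,"jaw": 8},{"tx": 0,"ty": 16,"tz": -22,"ax": 0,"ay": 0,"az": 0,"jaw": 8},{"tx": 0,"ty": 23,"tz": -29,"ax": 0,"ay": 0,"az": 0,"jaw": 8},{"tx": 0,"ty": 23,"tz": -29,"ax": 0,"ay": 0,"az": 0,"jaw": 8}])

```text
t: 13.0
position: [0.531, 0.0015, 0.2571]
ee_rot: [[0.233, 0.973, -0.005], [0.973, -0.233, 0.001], [-0.0, -0.005, -1.0]]
ft_force: [-22.2, 4.7, 10.7]
grip_width: 0.0102
gripper_force: 59.3
```

```bash
python3 - <<'E'
from h import *
import pickle
c=cam("scene");save(c,"pics/s3.png",(240,140,440,320),4);pickle.dump(c,open("s3.pkl","wb"));c=cam("top");pickle.dump(c,open("t3.pkl","wb"))
o=robot.get_obs();print(o["position"],o["ft_force"],o["gripper_force"],o["t"])
E
```

```text
[0.53056389 0.00155847 0.25658809] [-21.78829862   4.58174601   9.08164638] 59.20995891094208 13.1
```

View pics/s3.png

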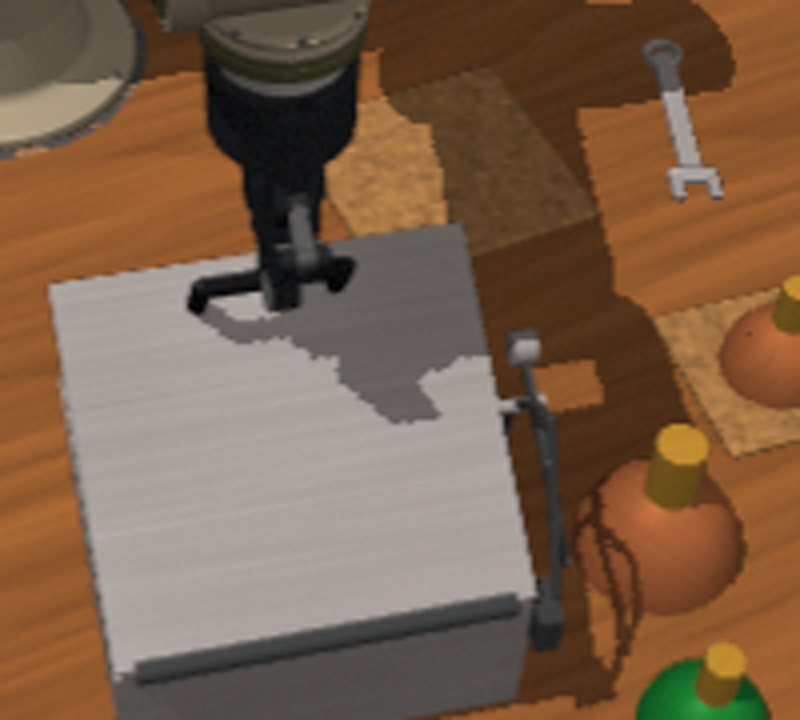

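The lid is up, held by the fingers on its handle. The stud at crop (508,405) is level with the index arm, and the knob at (523,347) hasn't moved. I'll check the lid's angle with a plane fit.

```bash
python3 - <<'E'
from h import *
import pickle
xh=np.array([np.cos(np.radians(-13.4)),np.sin(np.radians(-13.4))]);H=np.array([.6725,-.0345])
for f in("s3","t3"):
    c=pickle.load(open(f+".pkl","rb"));P=cloud(c);hs=cv2.cvtColor(c["img"],cv2.COLOR_RGB2HSV)
    q=P-np.array([*H,.121]);x=q[...,:2]@xh;y=q[...,0]*(-xh[1])+q[...,1]*xh[0]
    m=(x<-.04)&(x>-.13)&(abs(y)<.09)&(hs[...,1]<60)&(q[...,2]>0)&(q[...,2]<.12)
    X,Z=x[m],q[...,2][m]
    for _ in range(4):
        a,b=np.polyfit(X,Z,1);r=Z-a*X-b;k=abs(r)<2.5*r.std()+1e-4;X,Z=X[k],Z[k]
    th=np.arctan(-a);print(f,len(X),"lid",th,"std",r.std(),"perp offset",b*np.cos(th))
s=pickle.load(open("s3.pkl","rb"));u,v=240+523/4,140+347/4
# knob on plane y'=.141
o,d=ray(s,u,v);yh=np.array([-xh[1],xh[0]]);t=(.141-yh@(o[:2]-H))/(yh@d[:2]);p=o+t*d;kx=xh@(p[:2]-H);kz=p[2]-.121;print("knob",p,np.arctan2(kz,-kx),np.hypot(kx,kz))
p=np.array([.5306,.00156,.2616]);kx=xh@(p[:2]-H);kz=p[2]-.121;print("grip",np.arctan2(kz,-kx)-np.arctan2(46,195),np.hypot(kx,kz))
E
```

```text
s3 3629 lid 0.5209719586722823 std 0.0019921357766202337 perp offset 0.0070756020245667526
t3 199 lid 0.5246784711009941 std 0.0033607635058242077 perp offset 0.0036441845579715244
knob [0.58745305 0.13070707 0.19560204] 0.5524302741975134 0.14216477617050693
grip 0.5335510044508178 0.20297655816325544
```

Request:
play_rows(series=[{"tx": 0,"ty": 0,"tz": -2,"ax": 0,"ay": 0,"az": 0,"jaw": 8},{"tx": 0,"ty": 0.5,"tz": -4,"ax": 0,"ay": 0,"az": 0,"jaw": 8},{"tx": 0,"ty": 0.5,"tz": -4,"ax": 0,"ay": 0,"az": 0,"jaw": 8},{"tx": 0,"ty": 0.5,"tz": -4,"ax": 0,"ay": 0,"az": 0,"jaw": 8}])

```text
t: 13.5
position: [0.5325, 0.0011, 0.259]
ee_rot: [[0.233, 0.972, -0.002], [0.972, -0.233, 0.001], [0.0, -0.003, -1.0]]
ft_force: [-6.8, 3.2, -4.3]
grip_width: 0.0098
gripper_force: 59.0
```

```bash
python3 - <<'E'
from h import *
xh=np.array([np.cos(np.radians(-13.4)),np.sin(np.radians(-13.4))]);H=np.array([.6725,-.0345])
c=cam("scene");save(c,"pics/s4.png",(310,190,400,290),6);P=cloud(c);hs=cv2.cvtColor(c["img"],cv2.COLOR_RGB2HSV)
q=P-np.array([*H,.121]);x=q[...,:2]@xh;y=q[...,0]*(-xh[1])+q[...,1]*xh[0]
m=(x<-.04)&(x>-.13)&(abs(y)<.09)&(hs[...,1]<60)&(q[...,2]>0)&(q[...,2]<.12)
a,b=np.polyfit(x[m],q[...,2][m],1);print("lid",np.arctan(-a))
o=robot.get_obs();print(o["position"],o["ft_force"],o["gripper_force"],o["t"])
E
```

```text
lid 0.5364344713049242
[0.53253998 0.00105605 0.25904528] [-6.74950636  3.11397336 -4.66354671] 59.040337800979614 13.55
```

View pics/s4.png

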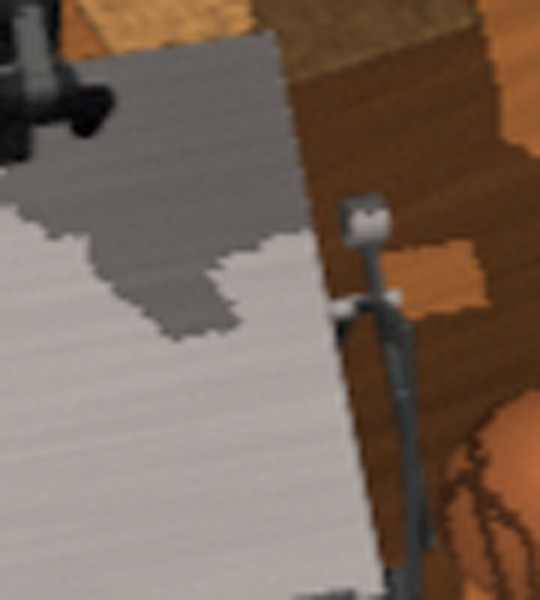

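The stud at crop (340,308) is level with the index arm. The lid reads 0.536 rad against about 0.54 for the index, and the grip is steady, so I'm handing in.

```bash
python3 -c "
from bench import robot
print(robot.close_job())"
```

```text
the job is handed in; nothing more can be done
None
```

I handed the job in, with no verdict shown: the shade stands upright and released on the small cork pad, the fingers hold the lid at about 0.536 rad against about 0.54 on the index arm, and I saw no change in the index arm or the other things in view.

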